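Dispense one coffee pod and push it onto the mat

TASK

Press the orange plunger of the coffee-pod dispenser fully down once and let it come back up, so that a single pod comes out; then push that pod gently along the worktop with the fingertips until it lies wholly on the round felt mat, and take the hand away. Do not pinch or lift the pod, eject no second one, and leave everything else where it stands.

Things in the scene. Friction and masses are not known exactly. Their poses are not given: they have to be found in the camera images.
- dispenser: Fixed coffee-pod dispenser, 140 mm long, 56 mm wide, 52 mm high without its plunger: clear square magazine at one end, grey housing behind it. Origin on the worktop under the magazine's centre; local -x is the way a pod comes out (roughly to the robot's right, world -y), z up. It reaches from local x = -28 mm (outlet face at -24 mm) to +112 mm.
- plunger (a joint): Plunger travel in m: 0 up, 0.028 fully down. Sprung: about 2.5 N at first, 6 to 8 N when down. It drives a flat ejector slide (three times its travel, 12 mm high) out of the outlet; both come back by themselves when it is let go. Each full stroke ejects one pod; press at about 30 mm/s.
- plunger_top (a point): Centre of the top face of the orange round plunger cap (34 mm across), 90 mm above the worktop when up, 62 mm when down; at local x = +68 mm, y = 0 of the dispenser. Press it straight down.
- pod_1: Lowest coffee pod in the magazine, the one that comes out: copper-coloured puck with a dark brown round top, 38 mm across, 14 mm high, about 20 g. Origin at the centre of its underside. A full press carries it straight out to about local x = -83 mm of the dispenser, on the worktop, where it stays: a gap of about 40 mm is then free between outlet and pod.
- pod_2: Second pod, same kind, on top of pod_1; it sinks to the bottom of the magazine after the press.
- pod_3: Third pod, same kind, on top of pod_2.
- mat: Thin round felt mat, grey with a blue rim, 104 mm across, fixed and flat on the worktop; it is about 1 mm thick and a pod slides onto it without any step. Origin at its centre.
- tin_green: Bystander: green spice tin, 57 mm across, 68 mm high, behind the lane; origin under its centre.
- tin_red: Bystander: red spice tin, 57 mm across, 68 mm high, behind the lane; origin under its centre.
- tin_blue: Bystander: blue spice tin, 57 mm across, 68 mm high, behind the lane; origin under its centre.
- cream_jug: Bystander: yellow jug, 67 x 103 mm, 85 mm high; origin under its centre.
- jam_jar: Bystander: jar of red jam with a white lid, 65 mm across, 94 mm high; origin under its centre.
- matchbox: Bystander: matchbox, 36 x 54 x 16 mm; origin under its centre.

How it is judged:
By the outcome, as a careful person would: the job done as asked, in the order asked, and still so for the second after the job is handed in, with the robot touching nothing.
It also fails if it takes over 64 s, if anything falls off the work surface, if the arm or the gripper's body presses on something with over 40 N, if the wrist force passes 120 N, or if a joint passes its speed limit or range.

ROBOT

A 6-joint arm with a two-finger parallel gripper is mounted at the origin on a cart in front of the work surface, level with it; the furniture and walls round the work are solid. World frame = base frame: x ahead of the robot, y to its left, z up, the work surface at z = 0. Lengths are in m, angles in rad, forces in N, time in s.
With the tool pointing down it reaches from about 0.425 to 0.95 m from the base axis. Payload 3.5 kg.
Tool frame: the origin (TCP) lies on the mounting face of the last link; the fingertips stand 173 mm ahead of it and the grasp point (between the pads) lies 155 mm ahead of it; z points along the fingers, x is the direction in which the jaws open and shut, and the axes are right-handed (so a half turn about z gives the same grasp; the last joint's range is limited). The gripper opens to 85 mm and grips with 20 to 120 N. Pads are 22 mm wide; open, the fingers measure 114 mm over their backs; the gripper's body (76 mm by 85 mm) begins 54 mm behind the grasp point. The pads swing forward as they close: fully open they stand 13 mm farther back than shut.
Start: joints at [-1.43, 0.286, 1.577, -0, 1.279, -0.15], TCP at [0.194, -0.647, 0.405] pointing down, gripper open.
Joint ranges: [-2.77, 2.77], [-0.9, 2.22], [0.21, 2.48], [-1.53, 4.67], [0.24, 2.81], [-2.84, 2.84]. Speed limits (rad/s): [2.79, 2.79, 3.14, 3.14, 3.14, 3.14].

INTERFACE

Orientations are given as a unit quaternion [x, y, z, w].
In Python, from plant import get_state, read_camera, sign_off gives the robot as it stands.
- The arm moves only by the shell command python3 -m jog 'ROWS' [FORCE]. ROWS is JSON, a list of rows, each an object of numbers: "grip": the closure, from 0 (fully open) to 1 (shut); "x", "y", "z": the shift along the tool's x, y, z in mm; "rx", "ry", "rz": the turn, a rotation vector about the tool's x, y, z in degrees. A call has 1 to 8 rows; each row shifts and turns the commanded pose from where the row before left it, along the tool's axes as they then stand; what a row does not reach is not made up. A row lasts 1/12 s, in which the tool goes at most 41.7 mm and 7.16 degrees, less where a joint would pass 70% of its speed; a pose out of reach is approached as far as the arm can. A call with a gripper value outside its range is refused whole. The fingers move at their own pace and stop on an object; FORCE is the grip in N (left out, the last holds). Time passes only in rows, so rows that do not move let the fingers close. It gives the time, the measured TCP pose, the force and the opening at its end, in the units of the state.
- get_state(): the state, without advancing time (a new reading comes with each control period).
- read_camera(name): name is "scene" or "top" or "wrist"; returns a dict with "frame" (480x640x3 uint8, red, green, blue), "intrinsics" (3x3 intrinsics, pixels), "R" (3x3) and "t" (3): a world point X has camera coordinates R X + t. Camera axes: x right, y down, z forward; pixel columns grow to the right and rows downward; lengths in m; the calibration is good to about 2 mm. A picture is of the moment at which its call begins. There is no depth.
- sign_off(): hands the job in, once; it reports no verdict.
The state is a dict: "time": time; "qpos": joint angles; "dq": joint speeds; "joint_efforts": joint torques, N m; "eef_pos": TCP position; "tcp_rot": TCP orientation; "contact_force": force on the tool from outside, world axes, zero at the start; "wrist_torque": the same for the moment, N m; "opening": opening from 0.0 (shut) to 1.0 (fully open).
Only numpy, scipy, OpenCV 4.12 (cv2) and the standard library are available. Lean on these libraries where they do the work, as an engineer would, in place of code of your own. Each camera call takes 0.05 s, during which the arm holds its last target.

## Working session

There is one attempt and no reset: what is moved stays moved. The work goes in short steps, Python scripts to look and compute and a shell command to move; the robot and the scene stay as the last step left them, time stands still between calls to the robot, and variables do not carry over. Pictures are saved under pics/ and viewed, and the job is handed in when it is done.

```bash
ls; mkdir -p pics; cat > h.py <<'E'
import numpy as np, cv2
from plant import get_state, read_camera
def snap(n,fn):
    c=read_camera(n); cv2.imwrite('pics/'+fn,c['frame'][:,:,::-1]); np.savez('pics/'+fn+'.npz',K=c['intrinsics'],R=c['R'],t=c['t']); return c
def ray(c,u,v,z):
    K=np.array(c['K']if 'K' in c else c['intrinsics']);R=np.array(c['R']);t=np.array(c['t']).ravel()
    d=R.T@np.linalg.solve(K,[u,v,1.]);o=-R.T@t
    return o+d*(z-o[2])/d[2]
def proj(c,X):
    K=np.array(c['K']if 'K' in c else c['intrinsics']);p=K@(np.array(c['R'])@np.array(X)+np.array(c['t']).ravel());return p[:2]/p[2]
def load(fn): return np.load('pics/'+fn+'.npz')
E
python3 - <<'E'
from h import *
for n in ['scene','top','wrist']:
    c=snap(n,n+'0.png'); print(n,-np.array(c['R']).T@np.array(c['t']).ravel())
s=get_state()
for k in s: print(k,np.round(s[k],4))
E
```

```text
pics
scene [0.10697966 0.75068722 1.13290513]
top [0.35786557 0.03977527 1.37078007]
wrist [ 0.2602377  -0.62632378  0.37245356]
time 0.15
qpos [-1.43    0.287   1.5778  0.      1.2786 -0.15  ]
dq [-0.0003 -0.001  -0.0061  0.      0.002  -0.0003]
joint_efforts [-4.00000e-04 -4.06606e+01 -2.93139e+01 -1.00000e-04  3.90000e-03
  0.00000e+00]
eef_pos [ 0.1935 -0.6465  0.4036]
tcp_rot [ 8.021e-01 -5.972e-01 -6.000e-04 -7.000e-04]
contact_force [-0.1038  0.8563 -0.6494]
wrist_torque [-0.005   0.0003 -0.058 ]
opening 1.0016
```

View pics/scene0.png

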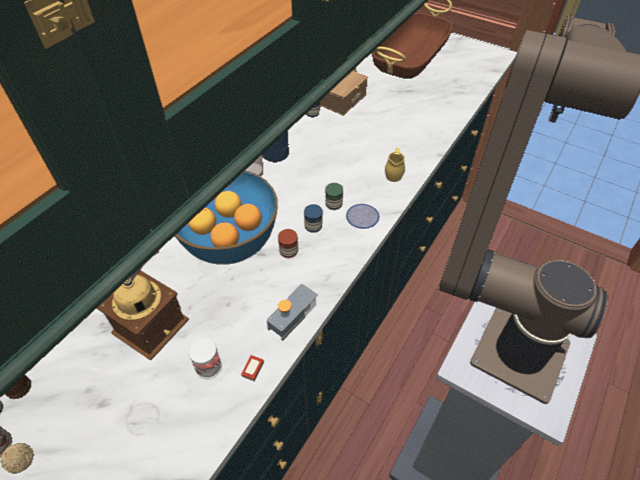

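View pics/top0.png

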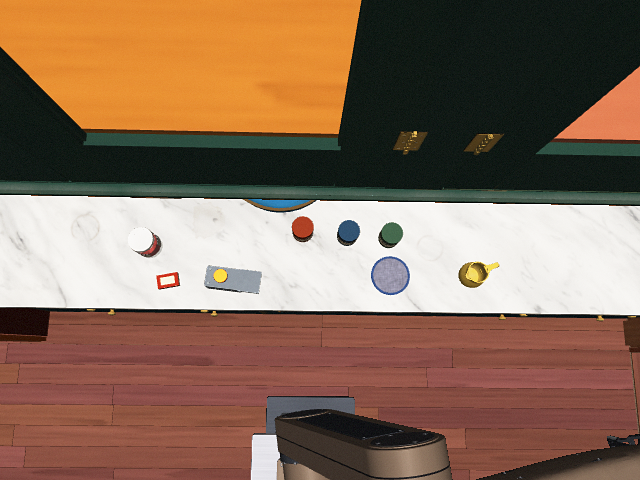

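View pics/wrist0.png

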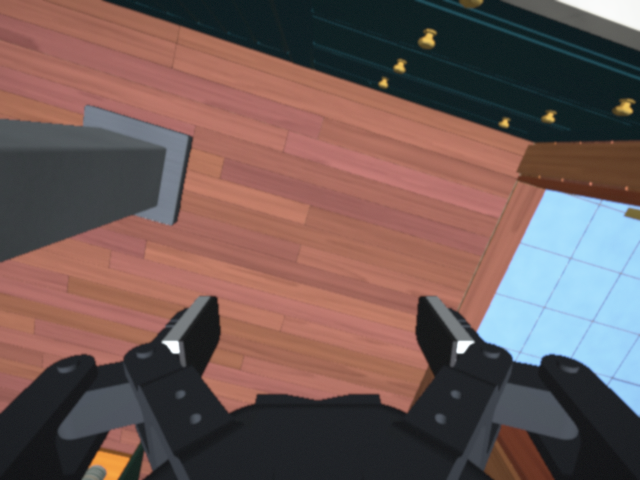

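The scene view shows the dispenser at about (291,312) with its cap at (285,306), and the mat at (362,216). In the top view the cap is at (220,276) and the mat at (390,275). I'll enlarge both.

```bash
python3 - <<'E'
import cv2,numpy as np
t=cv2.imread('pics/top0.png');s=cv2.imread('pics/scene0.png')
a=cv2.resize(t[255:305,195:275],None,fx=10,fy=10,interpolation=cv2.INTER_CUBIC)
cv2.imwrite('pics/za.png',a)
cv2.imwrite('pics/zb.png',cv2.resize(s[275:345,255:330],None,fx=8,fy=8,interpolation=cv2.INTER_CUBIC))
cv2.imwrite('pics/zc.png',cv2.resize(t[210:310,280:440],None,fx=5,fy=5,interpolation=cv2.INTER_CUBIC))
from h import *
T=load('top0.png');S=load('scene0.png')
print('mat',ray(T,390.5,275.5,.001),ray(S,362.5,216,.001))
print('cap',ray(T,220.5,275.8,.09),ray(S,285,306,.09))
for n,a,b in [('red',(302.5,227),(288,236)),('blue',(348,230),(314,210)),('green',(391,233),(334,188))]:
    print(n,ray(T,*a,.068),ray(S,*b,.068))
print('jug',ray(T,473,274,.06), 'jar',ray(T,142,239,.094),'mb',ray(T,168,281,.016))
print('edge',ray(T,200,307,0),ray(T,400,313,0))
E
```

```text
mat [ 0.5523219  -0.19263986  0.001     ] [ 0.55189249 -0.19001004  0.001     ]
cap [0.53267052 0.24205374 0.09      ] [0.53049464 0.24526526 0.09      ]
red [0.66451257 0.04260022 0.068     ] [0.66371627 0.04308043 0.068     ]
blue [ 0.65865721 -0.07397804  0.068     ] [ 0.65643539 -0.07903881  0.068     ]
green [ 0.65267802 -0.18439356  0.068     ] [ 0.65485365 -0.18813368  0.068     ]
jug [ 0.55095984 -0.39387084  0.06      ] jar [0.62098197 0.4391083  0.094     ] mb [0.52719051 0.38840121 0.016     ]
edge [0.46250675 0.30549121 0.        ] [ 0.45383868 -0.21612607  0.        ]
```

View pics/za.png

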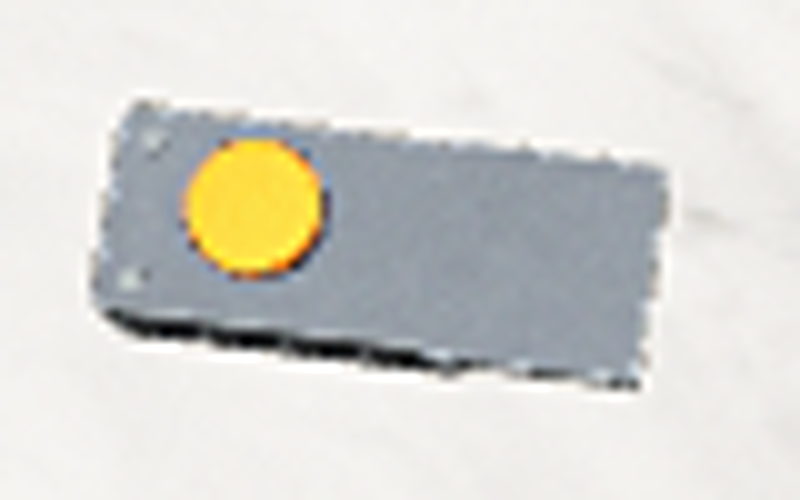

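View pics/zb.png

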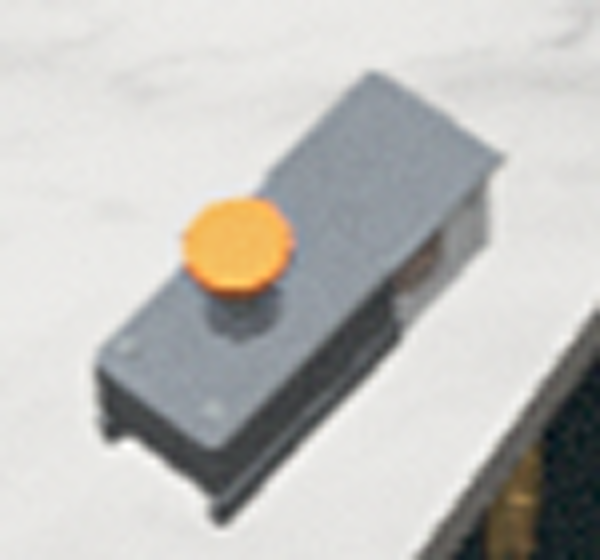

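View pics/zc.png

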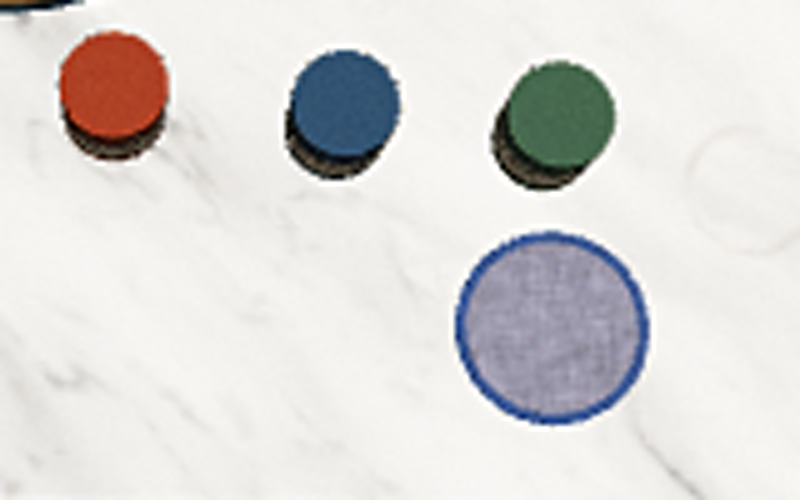

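```bash
python3 - <<'E'
from h import *
T=load('top0.png');S=load('scene0.png')
z=lambda x,y:(195+(x+.5)/10-.5,255+(y+.5)/10-.5)
zs=lambda x,y:(255+(x+.5)/8-.5,275+(y+.5)/8-.5)
print('cap',ray(T,*z(254,206),.09),ray(S,*zs(238,243),.09))
c=[ray(T,*z(*p),.052) for p in [(668,165),(637,387),(97,305),(135,100)]]
print(np.round(c,4))
d=[ray(S,*zs(*p),.052) for p in [(372,70),(503,158),(207,448),(100,362)]]
print(np.round(d,4))
for q in(c,d):
    f=(q[0]+q[1])/2;r=(q[2]+q[3])/2;print(f,r,np.linalg.norm(f-r),np.linalg.norm(q[0]-q[1]),'dir',np.degrees(np.arctan2(*(f-r)[[1,0]])))
    u=(r-f)/np.linalg.norm(r-f);print('cap from ends',f+u*96, 'capm', f+u*.096)
    print('podout',f-u*.055)
zc=lambda x,y:(280+(x+.5)/5-.5,210+(y+.5)/5-.5)
print('mat',ray(T,*zc(552,328),.001), ray(S,362.3,215.8,.001))
for q in [(113,84),(346,103),(560,114)]: print(ray(T,*zc(*q),.068))
# 2-view triangulate cap
from scipy.optimize import least_squares
for a,b in [(z(254,206),zs(238,243))]:
    r=least_squares(lambda X:np.r_[proj(T,X)-a,proj(S,X)-b],[.53,.24,.09]);print(r.x,r.fun)
from scipy.spatial.transform import Rotation as Ro
print(Ro.from_quat(get_state()['tcp_rot']).as_matrix().round(4))
E
```

```text
cap [0.53426036 0.24347496 0.09      ] [0.53366366 0.24367925 0.09      ]
[[0.5516 0.1453 0.052 ]
 [0.495  0.1513 0.052 ]
 [0.5138 0.2877 0.052 ]
 [0.5662 0.2809 0.052 ]]
[[0.5504 0.1472 0.052 ]
 [0.4957 0.153  0.052 ]
 [0.515  0.2903 0.052 ]
 [0.5604 0.2836 0.052 ]]
[0.52327053 0.14829865 0.052     ] [0.5399686  0.28430882 0.052     ] 0.13703135480353218 0.05689365940077127 dir -96.99922088369102
cap from ends [1.22214318e+01 9.54328883e+01 5.20000000e-02] capm [0.53496869 0.24358324 0.052     ]
podout [0.51656846 0.09370852 0.052     ]
[0.5230546  0.15009989 0.052     ] [0.53768225 0.28698289 0.052     ] 0.1376623534615829 0.05505562571188737 dir -96.09961802603014
cap from ends [1.07237691e+01 9.56066105e+01 5.20000000e-02] capm [0.53325531 0.2455564  0.052     ]
podout [0.51721044 0.09541127 0.052     ]
mat [ 0.55310428 -0.19132196  0.001     ] [ 0.55281723 -0.19040458  0.001     ]
[0.6660748  0.04339275 0.068     ]
[ 0.65816743 -0.07602977  0.068     ]
[ 0.65428091 -0.18596473  0.068     ]
[0.5341217  0.24347003 0.08943398] [ 0.0346177   0.08791211 -0.0911715  -0.02307555]
[[ 2.867e-01 -9.580e-01 -2.000e-04]
 [-9.580e-01 -2.867e-01  1.900e-03]
 [-1.800e-03 -3.000e-04 -1.000e+00]]
```

```bash
python3 - <<'E'
from h import *
from scipy.optimize import least_squares
T=load('top0.png');S=load('scene0.png')
# cabinet bottom lip: top pts (100,193),(500,204); scene pts (250,172),(370,55) ; line X=(a+b*y, y, z)
def res(p):
    a,b,z=p;r=[]
    for c,l in((T,[(100,193),(500,204)]),(S,[(100,300),(250,170),(370,55)])):
        P0=proj(c,[a+b*.3,.3,z]);P1=proj(c,[a-b*.3,-.3,z]);d=(P1-P0)/np.linalg.norm(P1-P0)
        for q in l: r.append(np.cross(d,np.array(q)-P0))
    return r
s=least_squares(res,[.7,0,.5]);print(s.x,s.fun)
E
```

```text
[0.62390359 0.01118993 0.462078  ] [ 0.30061301 -0.30547452 -1.66974842  3.08131574 -1.25559422]<stdin>:9: DeprecationWarning: Arrays of 2-dimensional vectors are deprecated. Use arrays of 3-dimensional vectors instead. (deprecated in NumPy 2.0)
```

```bash
python3 -m jog '[{"rz":-7,"grip":1},{"rz":-7,"grip":1},{"rz":-7,"grip":1},{"rz":-7,"grip":1},{"rz":-7,"grip":1},{"rz":-7,"grip":1}]' 20 && python3 -m jog '[{"rz":-7,"grip":1},{"rz":-7,"grip":1},{"rz":-7,"grip":1},{"rz":-7,"grip":1},{"rz":-3.3,"grip":1}]'
```

```text
$[0]: bad value
```

```bash
python3 -m jog '[{"x":0,"y":0,"z":0,"rx":0,"ry":0,"rz":-7,"grip":0.98}]' 20; python3 - <<'E'
from h import *
s=get_state();print(s['time'],s['eef_pos'],s['opening'])
E
```

```text
time: 0.23
eef_pos: [0.1935, -0.6465, 0.4039]
tcp_rot: [0.838, -0.546, -0.0, -0.001]
contact_force: [0.3, 0.6, 0.1]
opening: 0.884
0.2333 [ 0.19352922 -0.64652529  0.40390964] 0.884289141688843
```

```bash
python3 -m jog '[{"x":0,"y":0,"z":0,"rx":0,"ry":0,"rz":-7,"grip":1},{"x":0,"y":0,"z":0,"rx":0,"ry":0,"rz":-7,"grip":1},{"x":0,"y":0,"z":0,"rx":0,"ry":0,"rz":-7,"grip":1},{"x":0,"y":0,"z":0,"rx":0,"ry":0,"rz":-7,"grip":1},{"x":0,"y":0,"z":0,"rx":0,"ry":0,"rz":-7,"grip":1},{"x":0,"y":0,"z":0,"rx":0,"ry":0,"rz":-7,"grip":1},{"x":0,"y":0,"z":0,"rx":0,"ry":0,"rz":-7,"grip":1},{"x":0,"y":0,"z":0,"rx":0,"ry":0,"rz":-7,"grip":1}]' 20 && python3 -m jog '[{"x":0,"y":0,"z":0,"rx":0,"ry":0,"rz":-7,"grip":1},{"x":0,"y":0,"z":0,"rx":0,"ry":0,"rz":-3.3,"grip":1},{"x":0,"y":0,"z":0,"rx":0,"ry":0,"rz":0,"grip":1}]'; python3 - <<'E'
from h import *
from scipy.spatial.transform import Rotation as Ro
s=get_state();print(s['time'],s['eef_pos'],s['opening'],s['qpos']); print(Ro.from_quat(s['tcp_rot']).as_matrix().round(4))
E
```

```text
time: 0.9
eef_pos: [0.1935, -0.6465, 0.4041]
tcp_rot: [0.996, -0.087, -0.0, -0.0]
contact_force: [0.6, -0.5, 0.9]
opening: 0.001
time: 1.15
eef_pos: [0.1935, -0.6466, 0.4042]
tcp_rot: [1.0, 0.0, -0.0, -0.0]
contact_force: [-0.1, -0.2, 0.3]
opening: -0.0
1.15 [ 0.19354836 -0.64655106  0.40415664] -0.00015352682171382371 [-1.42999616e+00  2.86675768e-01  1.57728551e+00 -1.37189050e-05
  1.27856932e+00 -1.43024003e+00]
[[ 1.e+00  2.e-04 -1.e-04]
 [ 2.e-04 -1.e+00  9.e-04]
 [-1.e-04 -9.e-04 -1.e+00]]
```

```bash
python3 -m jog '[{"x":20,"y":-28,"z":6.5,"rx":0,"ry":0,"rz":0,"grip":1},{"x":20,"y":-28,"z":6.5,"rx":0,"ry":0,"rz":0,"grip":1},{"x":20,"y":-28,"z":6.5,"rx":0,"ry":0,"rz":0,"grip":1},{"x":20,"y":-28,"z":6.5,"rx":0,"ry":0,"rz":0,"grip":1},{"x":20,"y":-28,"z":6.5,"rx":0,"ry":0,"rz":0,"grip":1},{"x":20,"y":-28,"z":6.5,"rx":0,"ry":0,"rz":0,"grip":1},{"x":20,"y":-28,"z":6.5,"rx":0,"ry":0,"rz":0,"grip":1},{"x":20,"y":-28,"z":6.5,"rx":0,"ry":0,"rz":0,"grip":1}]' && python3 -m jog '[{"x":20,"y":-28,"z":6.5,"rx":0,"ry":0,"rz":0,"grip":1},{"x":20,"y":-28,"z":6.5,"rx":0,"ry":0,"rz":0,"grip":1},{"x":20,"y":-28,"z":6.5,"rx":0,"ry":0,"rz":0,"grip":1},{"x":20,"y":-28,"z":6.5,"rx":0,"ry":0,"rz":0,"grip":1},{"x":20,"y":-28,"z":6.5,"rx":0,"ry":0,"rz":0,"grip":1},{"x":20,"y":-28,"z":6.5,"rx":0,"ry":0,"rz":0,"grip":1},{"x":20,"y":-28,"z":6.5,"rx":0,"ry":0,"rz":0,"grip":1},{"x":20,"y":-28,"z":6.5,"rx":0,"ry":0,"rz":0,"grip":1}]'
```

```text
time: 1.82
eef_pos: [0.3543, -0.4212, 0.3523]
tcp_rot: [1.0, -0.001, 0.0, -0.0]
contact_force: [-0.2, -0.2, 0.3]
opening: -0.001
time: 2.48
eef_pos: [0.5145, -0.1972, 0.3004]
tcp_rot: [1.0, -0.001, 0.0, 0.0]
contact_force: [0.2, -0.3, 0.2]
opening: 0.004
```

```bash
python3 -m jog '[{"x":1.5,"y":-36,"z":0,"rx":0,"ry":0,"rz":0,"grip":1},{"x":1.5,"y":-36,"z":0,"rx":0,"ry":0,"rz":0,"grip":1},{"x":1.5,"y":-36,"z":0,"rx":0,"ry":0,"rz":0,"grip":1},{"x":1.5,"y":-36,"z":0,"rx":0,"ry":0,"rz":0,"grip":1},{"x":1.5,"y":-36,"z":0,"rx":0,"ry":0,"rz":0,"grip":1},{"x":1.5,"y":-36,"z":0,"rx":0,"ry":0,"rz":0,"grip":1},{"x":1.5,"y":-36,"z":0,"rx":0,"ry":0,"rz":0,"grip":1},{"x":1.5,"y":-36,"z":0,"rx":0,"ry":0,"rz":0,"grip":1}]' && python3 -m jog '[{"x":1.5,"y":-36,"z":0,"rx":0,"ry":0,"rz":0,"grip":1},{"x":1.5,"y":-36,"z":0,"rx":0,"ry":0,"rz":0,"grip":1},{"x":1.5,"y":-36,"z":0,"rx":0,"ry":0,"rz":0,"grip":1},{"x":1.5,"y":-30,"z":0,"rx":0,"ry":0,"rz":0,"grip":1},{"x":1.5,"y":-15,"z":0,"rx":0,"ry":0,"rz":0,"grip":1},{"x":0,"y":0,"z":0,"rx":0,"ry":0,"rz":0,"grip":1},{"x":0,"y":0,"z":0,"rx":0,"ry":0,"rz":0,"grip":1}]'
python3 - <<'E'
from h import *
s=get_state();print(s['eef_pos'],s['qpos'])
for n in ['scene','top','wrist']: snap(n,n+'1.png')
s=cv2.imread('pics/scene1.png')
cv2.imwrite('pics/z1.png',cv2.resize(s[200:360,200:400],None,fx=4,fy=3.75,interpolation=cv2.INTER_CUBIC))
E
```

```text
time: 3.15
eef_pos: [0.5257, 0.0909, 0.3008]
tcp_rot: [1.0, -0.001, 0.0, 0.0]
contact_force: [-0.5, 0.3, -0.3]
opening: -0.0
time: 3.73
eef_pos: [0.5336, 0.2424, 0.3004]
tcp_rot: [1.0, 0.0, -0.0, 0.0]
contact_force: [0.4, -0.6, -1.0]
opening: 0.001
[0.53355515 0.24236986 0.30043749] [ 2.53429252e-01  2.00292826e-01  1.88182399e+00 -7.17815261e-04
  1.06018066e+00  2.53753338e-01]
```

View pics/z1.png

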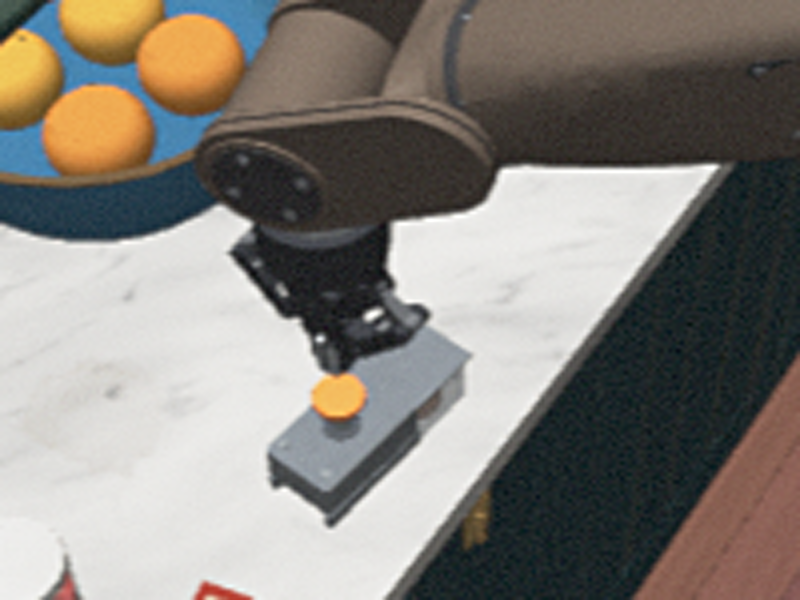

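View pics/wrist1.png

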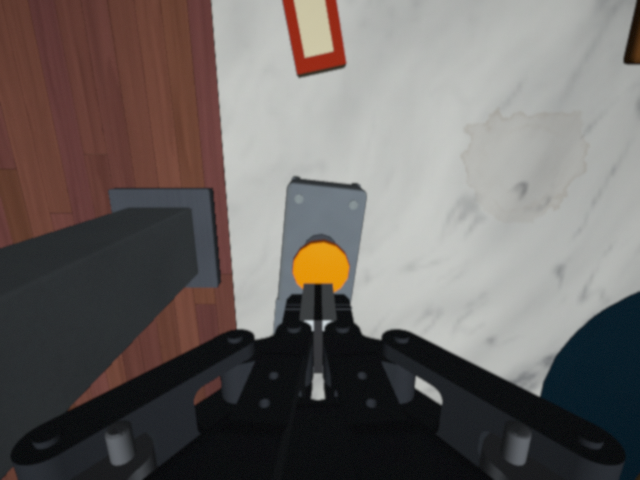

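View pics/top1.png

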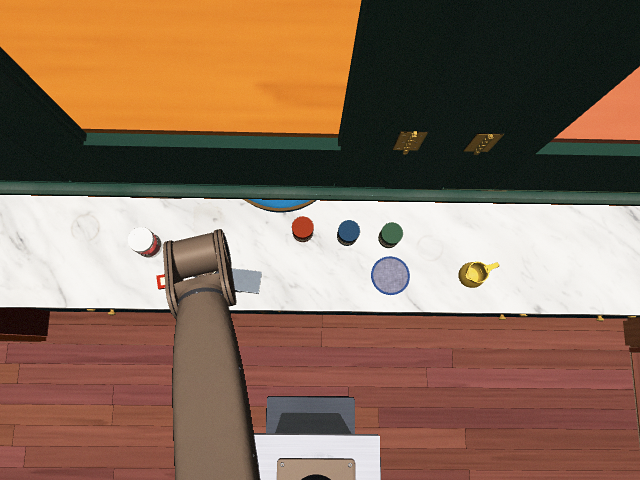

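The wrist view shows the cap centred at about (321,269) with the closed fingertips just in front of it. I'll check the cap position from this camera.

```bash
python3 - <<'E'
from h import *
W=load('wrist1.png')
f=cv2.imread('pics/wrist1.png');h=cv2.cvtColor(f,cv2.COLOR_BGR2HSV)
m=cv2.inRange(h,(8,200,180),(25,255,255));ys,xs=np.nonzero(m);print(xs.min(),xs.max(),ys.min(),ys.max())
print(ray(W,321,268.5,.09), ray(W,293,268.5,.09),ray(W,349.5,268.5,.09),ray(W,321,ys.min(),.09))
print(proj(W,[.5336,.2424,.1274]))
c=[ray(W,*p,.052) for p in [(289,183),(366,191)]];print(c)
E
```

```text
293 348 242 289
[0.53517824 0.24361155 0.09      ] [0.51903193 0.24361246 0.09      ] [0.55160631 0.24361061 0.09      ] [0.53514731 0.25950469 0.09      ]
[318.24057114 299.0177259 ]
[array([0.51459478, 0.28849295, 0.052     ]), array([0.56480285, 0.28328551, 0.052     ])]
```

```bash
python3 -m jog '[{"x":1,"y":-1,"z":12,"rx":0,"ry":0,"rz":0,"grip":1},{"x":0,"y":0,"z":12,"rx":0,"ry":0,"rz":0,"grip":1},{"x":0,"y":0,"z":6,"rx":0,"ry":0,"rz":0,"grip":1},{"x":0,"y":0,"z":2.5,"rx":0,"ry":0,"rz":0,"grip":1},{"x":0,"y":0,"z":2.5,"rx":0,"ry":0,"rz":0,"grip":1},{"x":0,"y":0,"z":2.5,"rx":0,"ry":0,"rz":0,"grip":1},{"x":0,"y":0,"z":2.5,"rx":0,"ry":0,"rz":0,"grip":1},{"x":0,"y":0,"z":2.5,"rx":0,"ry":0,"rz":0,"grip":1}]' 20 && python3 -m jog '[{"x":0,"y":0,"z":2.5,"rx":0,"ry":0,"rz":0,"grip":1},{"x":0,"y":0,"z":2.5,"rx":0,"ry":0,"rz":0,"grip":1},{"x":0,"y":0,"z":2.5,"rx":0,"ry":0,"rz":0,"grip":1},{"x":0,"y":0,"z":2.5,"rx":0,"ry":0,"rz":0,"grip":1},{"x":0,"y":0,"z":2.5,"rx":0,"ry":0,"rz":0,"grip":1},{"x":0,"y":0,"z":2.5,"rx":0,"ry":0,"rz":0,"grip":1},{"x":0,"y":0,"z":2.5,"rx":0,"ry":0,"rz":0,"grip":1}]' && python3 -m jog '[{"x":0,"y":0,"z":2.5,"rx":0,"ry":0,"rz":0,"grip":1},{"x":0,"y":0,"z":2.5,"rx":0,"ry":0,"rz":0,"grip":1}]'
```

```text
time: 4.55
eef_pos: [0.5347, 0.2431, 0.259]
tcp_rot: [1.0, -0.0, -0.0, 0.0]
contact_force: [-3.7, -1.0, 5.7]
opening: -0.001
time: 5.13
eef_pos: [0.5347, 0.2431, 0.2418]
tcp_rot: [1.0, -0.0, -0.0, 0.0]
contact_force: [-3.3, -1.8, 5.9]
opening: 0.0
time: 5.3
eef_pos: [0.5348, 0.2431, 0.2369]
tcp_rot: [1.0, -0.0, -0.0, 0.0]
contact_force: [-4.1, -2.4, 6.9]
opening: -0.004
```

```bash
python3 -m jog '[{"x":0,"y":0,"z":2,"rx":0,"ry":0,"rz":0,"grip":1}]' && python3 -m jog '[{"x":0,"y":0,"z":1,"rx":0,"ry":0,"rz":0,"grip":1}]'&& python3 -m jog '[{"x":0,"y":0,"z":0,"rx":0,"ry":0,"rz":0,"grip":1}]'; python3 - <<'E'
from h import *
for n in ['scene','wrist','top']: snap(n,n+'2.png')
s=cv2.imread('pics/scene2.png')
cv2.imwrite('pics/z2.png',cv2.resize(s[240:360,230:390],None,fx=5,fy=5,interpolation=cv2.INTER_CUBIC))
E
```

```text
time: 5.38
eef_pos: [0.5349, 0.2431, 0.2353]
tcp_rot: [1.0, -0.0, -0.0, 0.0]
contact_force: [-8.5, -3.1, 20.9]
opening: -0.002
time: 5.47
eef_pos: [0.535, 0.2432, 0.2353]
tcp_rot: [1.0, 0.0, -0.001, 0.001]
contact_force: [-7.1, -2.7, 17.9]
opening: -0.002
time: 5.55
eef_pos: [0.535, 0.2432, 0.2354]
tcp_rot: [1.0, 0.0, -0.001, 0.001]
contact_force: [-7.1, -3.5, 12.8]
opening: 0.002
```

View pics/z2.png

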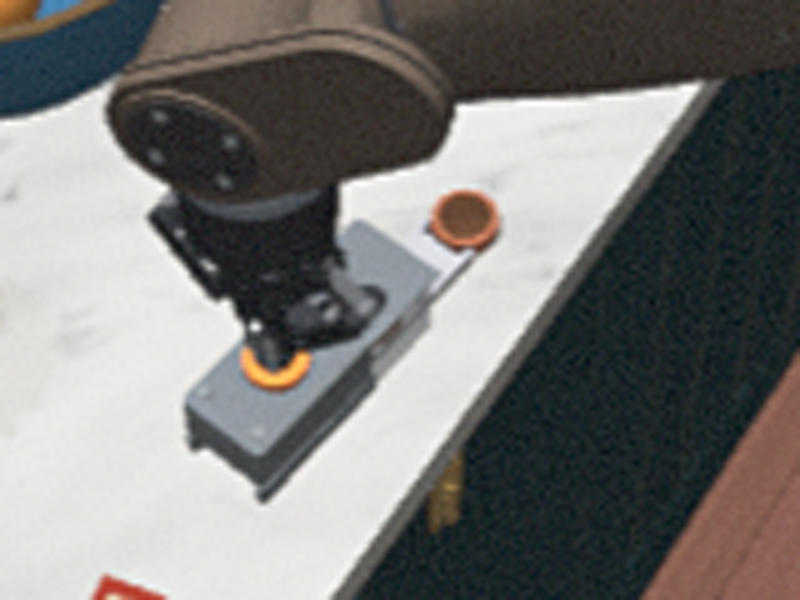

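The plunger is down: the force jumped to 21 N at tip height 62 mm. The pod is out, with the slide extended behind it. I'll release now.

```bash
python3 -m jog '[{"x":0,"y":0,"z":-4,"rx":0,"ry":0,"rz":0,"grip":1},{"x":0,"y":0,"z":-4,"rx":0,"ry":0,"rz":0,"grip":1},{"x":0,"y":0,"z":-4,"rx":0,"ry":0,"rz":0,"grip":1},{"x":0,"y":0,"z":-4,"rx":0,"ry":0,"rz":0,"grip":1},{"x":0,"y":0,"z":-4,"rx":0,"ry":0,"rz":0,"grip":1},{"x":0,"y":0,"z":-4,"rx":0,"ry":0,"rz":0,"grip":1},{"x":0,"y":0,"z":-8,"rx":0,"ry":0,"rz":0,"grip":1},{"x":0,"y":0,"z":-12,"rx":0,"ry":0,"rz":0,"grip":1}]' && python3 -m jog '[{"x":0,"y":0,"z":-15,"rx":0,"ry":0,"rz":0,"grip":1},{"x":0,"y":0,"z":-10,"rx":0,"ry":0,"rz":0,"grip":0.7},{"x":0,"y":0,"z":0,"rx":0,"ry":0,"rz":0,"grip":0.7},{"x":0,"y":0,"z":0,"rx":0,"ry":0,"rz":0,"grip":0.7}]'; python3 - <<'E'
from h import *
for n in ['scene','wrist','top']: snap(n,n+'3.png')
s=cv2.imread('pics/scene3.png')
cv2.imwrite('pics/z3.png',cv2.resize(s[240:360,230:390],None,fx=5,fy=5,interpolation=cv2.INTER_CUBIC))
s=cv2.imread('pics/top3.png')
cv2.imwrite('pics/z3t.png',cv2.resize(s[230:310,190:290],None,fx=7,fy=7,interpolation=cv2.INTER_CUBIC))
E
```

```text
time: 6.37
eef_pos: [0.5342, 0.2431, 0.2761]
tcp_rot: [1.0, -0.0, -0.001, 0.0]
contact_force: [0.0, 0.3, 0.4]
opening: 0.0
time: 6.7
eef_pos: [0.5349, 0.2432, 0.3029]
tcp_rot: [1.0, -0.0, 0.001, -0.0]
contact_force: [-0.4, -0.7, -0.7]
opening: 0.3
```

View pics/z3.png

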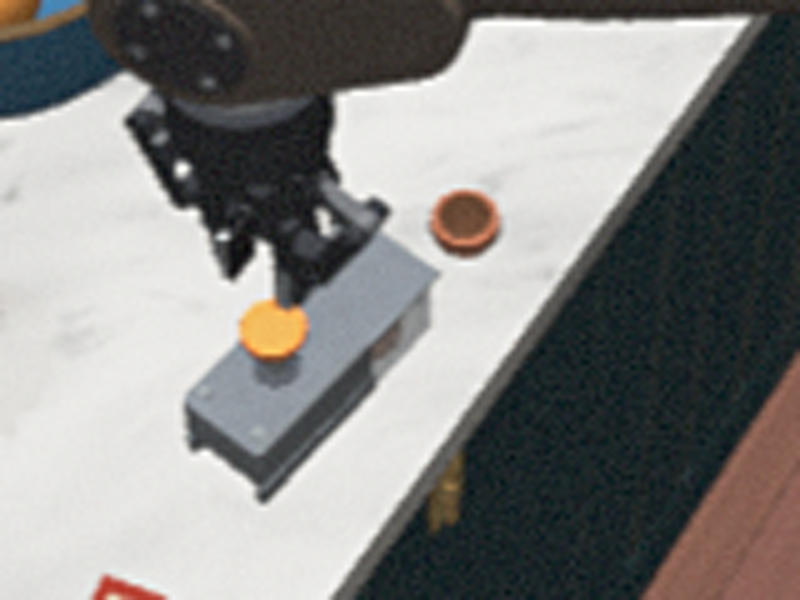

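View pics/z3t.png

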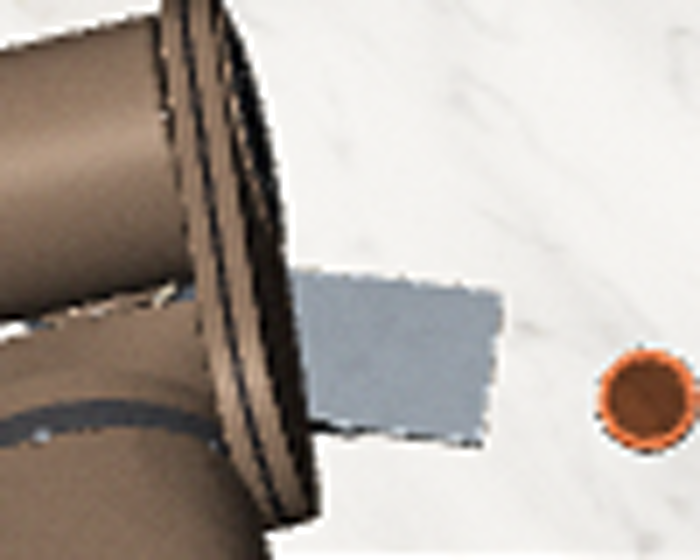

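View pics/wrist3.png

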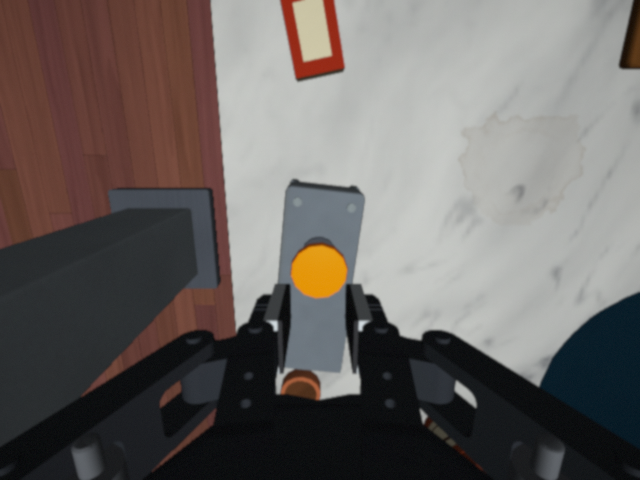

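```bash
python3 - <<'E'
from h import *
T=load('top3.png');S=load('scene3.png')
print(ray(T,190+648.5/7-.5,230+400.5/7-.5,.014),ray(S,230+466.5/5-.5,240+221.5/5-.5,.0105), ray(S,230+468.5/5-.5,240+212.5/5-.5,.014))
z=lambda x,y:(190+(x+.5)/7-.5,230+(y+.5)/7-.5)
print(ray(T,*z(502,290),.052),ray(T,*z(482,445),.052))
E
```

```text
[0.51682602 0.0930777  0.014     ] [0.51668979 0.09355897 0.0105    ] [0.51765916 0.09001729 0.014     ]
[0.55168358 0.14545707 0.052     ] [0.49525979 0.15086723 0.052     ]
```

The pod top is at about (0.517, 0.093). Both views agree, and it matches the expected 40 mm gap. I'll hover the fingers (about 20 mm apart) over the gap at y=0.127.

```bash
python3 -m jog '[{"x":-4.5,"y":29,"z":0,"rx":0,"ry":0,"rz":0,"grip":0.76},{"x":-4.5,"y":29,"z":0,"rx":0,"ry":0,"rz":0,"grip":0.76},{"x":-4.5,"y":29,"z":0,"rx":0,"ry":0,"rz":0,"grip":0.76},{"x":-4.5,"y":29,"z":5,"rx":0,"ry":0,"rz":0,"grip":0.76},{"x":0,"y":0,"z":20,"rx":0,"ry":0,"rz":0,"grip":0.76},{"x":0,"y":0,"z":20,"rx":0,"ry":0,"rz":0,"grip":0.76},{"x":0,"y":0,"z":15,"rx":0,"ry":0,"rz":0,"grip":0.76},{"x":0,"y":0,"z":0,"rx":0,"ry":0,"rz":0,"grip":0.76}]' && python3 - <<'E'
from h import *
s=get_state();print(s['eef_pos'])
for n in ['scene','wrist','top']: snap(n,n+'4.png')
s=cv2.imread('pics/scene4.png')
cv2.imwrite('pics/z4.png',cv2.resize(s[220:340,250:410],None,fx=5,fy=5,interpolation=cv2.INTER_CUBIC))
E
```

```text
time: 7.52
eef_pos: [0.5146, 0.1267, 0.2373]
tcp_rot: [1.0, -0.001, -0.004, 0.0]
contact_force: [-0.4, -0.2, 0.2]
opening: 0.241
[0.51459958 0.12665051 0.23731979]
```

View pics/z4.png

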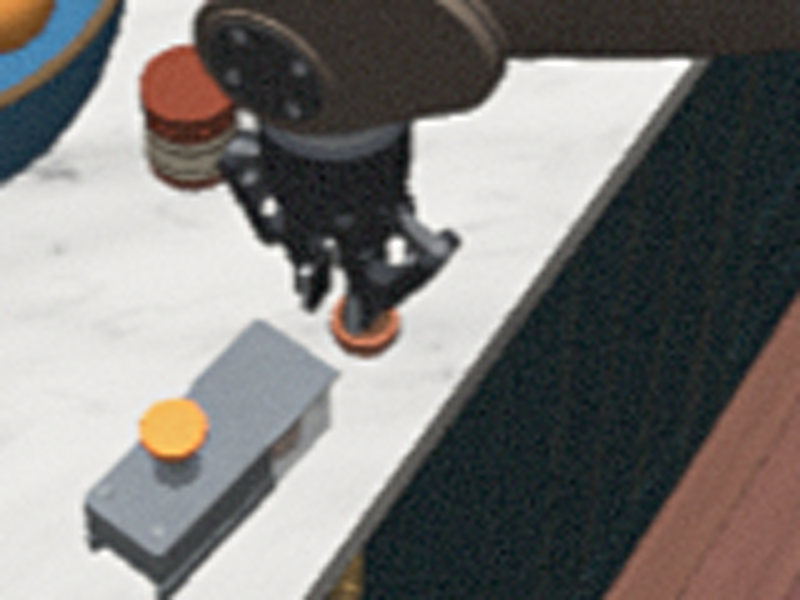

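View pics/wrist4.png

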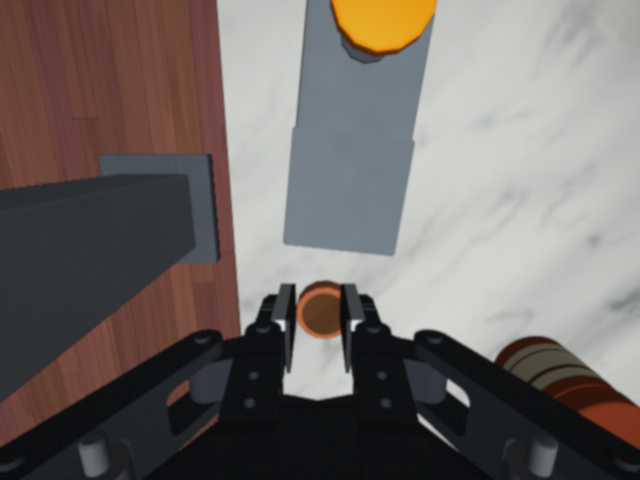

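```bash
python3 - <<'E'
from h import *
W=load('wrist4.png')
print('pod',ray(W,323,312,.014),'front',ray(W,284,243,.052),ray(W,396,255,.052),ray(W,340,249,.052))
print('fing pix y at .067', [ray(W,u,286,.068) for u in (296,341)], proj(W,[.5146,.1267+.011,.066]),proj(W,[.5146,.1267-.011,.066]))
print(get_state()['eef_pos'],get_state()['tcp_rot'])
E
```

```text
pod [0.51720376 0.09398019 0.014     ] front [0.49747632 0.15152738 0.052     ] [0.55277948 0.14547484 0.052     ] [0.5250204  0.14851288 0.052     ]
fing pix y at .067 [array([0.50421429, 0.13568533, 0.068     ]), array([0.52479766, 0.13575625, 0.068     ])] [318.71663736 280.28992109] [318.66637746 322.91006202]
[0.51675568 0.12721164 0.24190627] [ 9.99999962e-01 -2.69730421e-04 -5.19069206e-05 -1.36358049e-06]
```

```bash
python3 -m jog '[{"x":0,"y":0,"z":15,"rx":0,"ry":0,"rz":0,"grip":0.76},{"x":0,"y":0,"z":15,"rx":0,"ry":0,"rz":0,"grip":0.76},{"x":0,"y":0,"z":13,"rx":0,"ry":0,"rz":0,"grip":0.76},{"x":0,"y":0,"z":10,"rx":0,"ry":0,"rz":0,"grip":0.76},{"x":0,"y":0,"z":7,"rx":0,"ry":0,"rz":0,"grip":0.76},{"x":0,"y":0,"z":4,"rx":0,"ry":0,"rz":0,"grip":0.76},{"x":0,"y":0,"z":0,"rx":0,"ry":0,"rz":0,"grip":0.76},{"x":0,"y":0,"z":0,"rx":0,"ry":0,"rz":0,"grip":0.76}]' && python3 - <<'E'
from h import *
s=get_state();print(s['eef_pos'])
for n in ['scene','wrist']: snap(n,n+'5.png')
s=cv2.imread('pics/scene5.png')
cv2.imwrite('pics/z5.png',cv2.resize(s[220:340,250:410],None,fx=5,fy=5,interpolation=cv2.INTER_CUBIC))
E
```

```text
time: 8.33
eef_pos: [0.5169, 0.1272, 0.1782]
tcp_rot: [1.0, -0.0, 0.0, -0.0]
contact_force: [0.6, 0.4, 0.5]
opening: 0.239
[0.51689332 0.12722456 0.17818452]
```

View pics/z5.png

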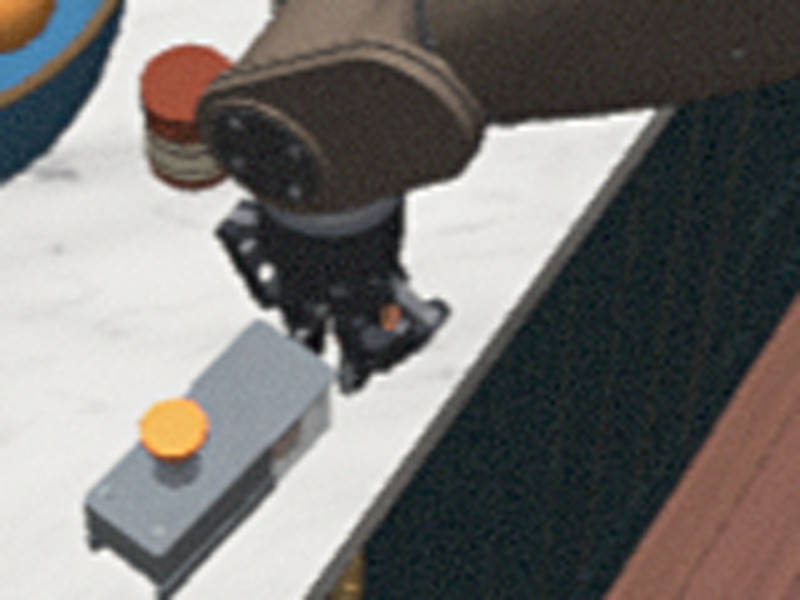

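View pics/wrist5.png

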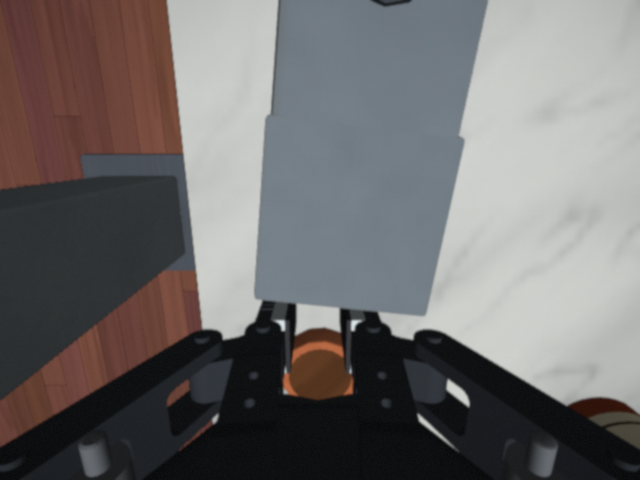

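```bash
python3 -m jog '[{"x":0,"y":2,"z":0,"rx":0,"ry":0,"rz":0,"grip":0.76},{"x":0,"y":2,"z":0,"rx":0,"ry":0,"rz":0,"grip":0.76},{"x":0,"y":2,"z":0,"rx":0,"ry":0,"rz":0,"grip":0.76},{"x":0,"y":2,"z":0,"rx":0,"ry":0,"rz":0,"grip":0.76},{"x":0.4,"y":3,"z":0,"rx":0,"ry":0,"rz":0,"grip":0.76},{"x":0.5,"y":4,"z":0,"rx":0,"ry":0,"rz":0,"grip":0.76},{"x":0.6,"y":5,"z":0,"rx":0,"ry":0,"rz":0,"grip":0.76},{"x":0.6,"y":5,"z":0,"rx":0,"ry":0,"rz":0,"grip":0.76}]' && python3 -m jog '[{"x":0.6,"y":5,"z":0,"rx":0,"ry":0,"rz":0,"grip":0.76},{"x":0.6,"y":5,"z":0,"rx":0,"ry":0,"rz":0,"grip":0.76},{"x":0.6,"y":5,"z":0,"rx":0,"ry":0,"rz":0,"grip":0.76},{"x":0.7,"y":5,"z":0,"rx":0,"ry":0,"rz":0,"grip":0.76},{"x":0.6,"y":5,"z":0,"rx":0,"ry":0,"rz":0,"grip":0.76},{"x":0.7,"y":5,"z":0,"rx":0,"ry":0,"rz":0,"grip":0.76},{"x":0.6,"y":5,"z":0,"rx":0,"ry":0,"rz":0,"grip":0.76},{"x":0.7,"y":5,"z":0,"rx":0,"ry":0,"rz":0,"grip":0.76}]' && python3 - <<'E'
from h import *
s=get_state();print(s['eef_pos'])
for n in ['scene','wrist']: snap(n,n+'6.png')
s=cv2.imread('pics/scene6.png')
cv2.imwrite('pics/z6.png',cv2.resize(s[200:320,270:430],None,fx=5,fy=5,interpolation=cv2.INTER_CUBIC))
E
```

```text
time: 9.1
eef_pos: [0.5187, 0.1017, 0.1777]
tcp_rot: [1.0, -0.0, 0.0, -0.0]
contact_force: [-0.1, 0.4, 0.1]
opening: 0.242
time: 9.77
eef_pos: [0.5238, 0.0616, 0.1777]
tcp_rot: [1.0, -0.0, -0.0, -0.0]
contact_force: [-0.5, -0.2, 1.0]
opening: 0.242
[0.52378982 0.06162124 0.17772023]
```

View pics/z6.png

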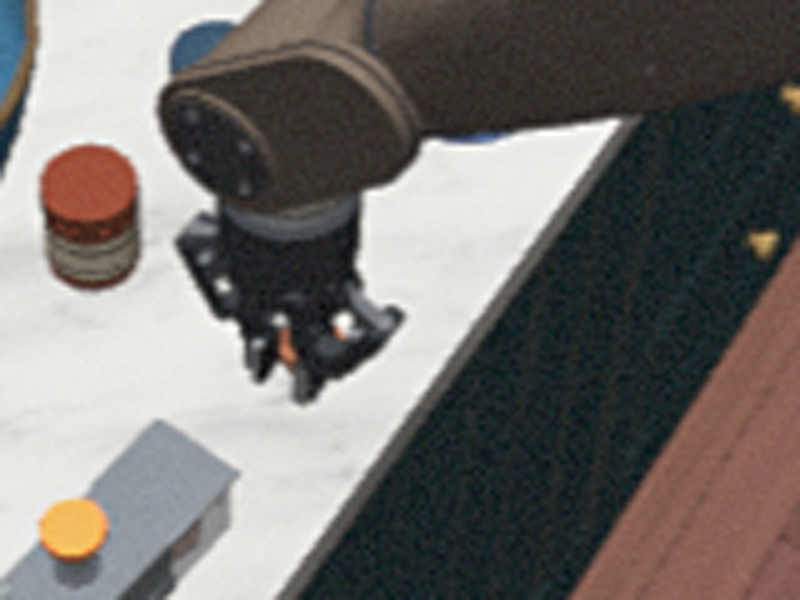

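View pics/wrist6.png

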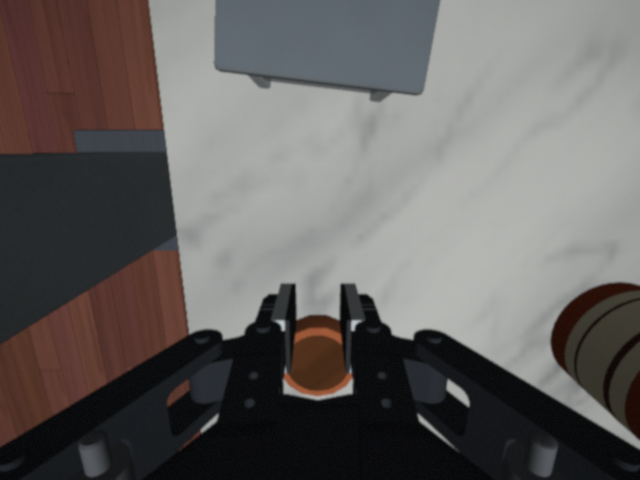

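```bash
python3 - <<'E'
from h import *
W=load('wrist6.png');print('rear rim top',ray(W,318,326,.014),'rear top outer',ray(W,318,315,.005),'centre',ray(W,318,361,.014), 'widest', ray(W,283,361,.014),ray(W,353,361,.014))
E
```

```text
rear rim top [0.52392836 0.05358523 0.014     ] rear top outer [0.5239269  0.05420785 0.005     ] centre [0.52393692 0.03534408 0.014     ] widest [0.50767218 0.03532683 0.014     ] [0.54019657 0.03536131 0.014     ]
```

```bash
python3 -m jog '[{"x":0.6,"y":5,"z":0,"rx":0,"ry":0,"rz":0,"grip":0.76},{"x":0.6,"y":5,"z":0,"rx":0,"ry":0,"rz":0,"grip":0.76},{"x":0.6,"y":5,"z":0,"rx":0,"ry":0,"rz":0,"grip":0.76},{"x":0.7,"y":5,"z":0,"rx":0,"ry":0,"rz":0,"grip":0.76},{"x":0.6,"y":5,"z":0,"rx":0,"ry":0,"rz":0,"grip":0.76},{"x":0.7,"y":5,"z":0,"rx":0,"ry":0,"rz":0,"grip":0.76},{"x":0.6,"y":5,"z":0,"rx":0,"ry":0,"rz":0,"grip":0.76},{"x":0.7,"y":5,"z":0,"rx":0,"ry":0,"rz":0,"grip":0.76}]' && python3 -m jog '[{"x":0.6,"y":5,"z":0,"rx":0,"ry":0,"rz":0,"grip":0.76},{"x":0.6,"y":5,"z":0,"rx":0,"ry":0,"rz":0,"grip":0.76},{"x":0.6,"y":5,"z":0,"rx":0,"ry":0,"rz":0,"grip":0.76},{"x":0.7,"y":5,"z":0,"rx":0,"ry":0,"rz":0,"grip":0.76},{"x":0.6,"y":5,"z":0,"rx":0,"ry":0,"rz":0,"grip":0.76},{"x":0.7,"y":5,"z":0,"rx":0,"ry":0,"rz":0,"grip":0.76},{"x":0.6,"y":5,"z":0,"rx":0,"ry":0,"rz":0,"grip":0.76},{"x":0.7,"y":5,"z":0,"rx":0,"ry":0,"rz":0,"grip":0.76}]' && python3 -m jog '[{"x":0.6,"y":5,"z":0,"rx":0,"ry":0,"rz":0,"grip":0.76},{"x":0.6,"y":5,"z":0,"rx":0,"ry":0,"rz":0,"grip":0.76},{"x":0.6,"y":5,"z":0,"rx":0,"ry":0,"rz":0,"grip":0.76},{"x":0.7,"y":5,"z":0,"rx":0,"ry":0,"rz":0,"grip":0.76},{"x":0.6,"y":5,"z":0,"rx":0,"ry":0,"rz":0,"grip":0.76},{"x":0.7,"y":5,"z":0,"rx":0,"ry":0,"rz":0,"grip":0.76},{"x":0.6,"y":5,"z":0,"rx":0,"ry":0,"rz":0,"grip":0.76},{"x":0.7,"y":5,"z":0,"rx":0,"ry":0,"rz":0,"grip":0.76}]' && python3 - <<'E'
from h import *
s=get_state();print(s['eef_pos'])
for n in ['scene','wrist','top']: snap(n,n+'7.png')
s=cv2.imread('pics/scene7.png')
cv2.imwrite('pics/z7.png',cv2.resize(s[160:280,290:450],None,fx=5,fy=5,interpolation=cv2.INTER_CUBIC))
E
```

```text
time: 10.53
eef_pos: [0.5289, 0.0216, 0.1777]
tcp_rot: [1.0, -0.0, -0.0, 0.0]
contact_force: [0.6, 0.4, -0.6]
opening: 0.241
time: 11.2
eef_pos: [0.5339, -0.0184, 0.1777]
tcp_rot: [1.0, -0.0, -0.0, -0.0]
contact_force: [-1.0, 1.6, 0.2]
opening: 0.239
time: 11.87
eef_pos: [0.539, -0.0584, 0.1777]
tcp_rot: [1.0, -0.0, -0.0, -0.0]
contact_force: [-0.0, -0.4, 0.8]
opening: 0.242
[ 0.53900327 -0.05836914  0.1777181 ]
```

View pics/z7.png

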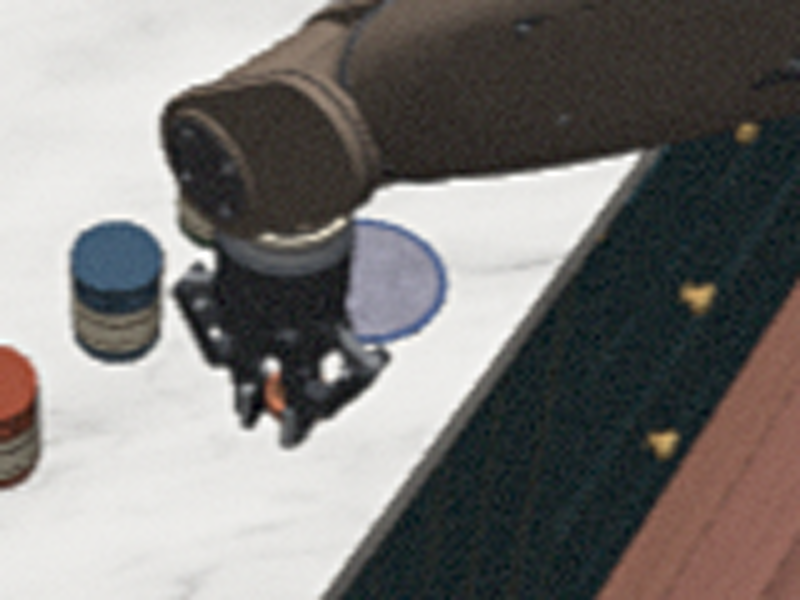

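View pics/wrist7.png

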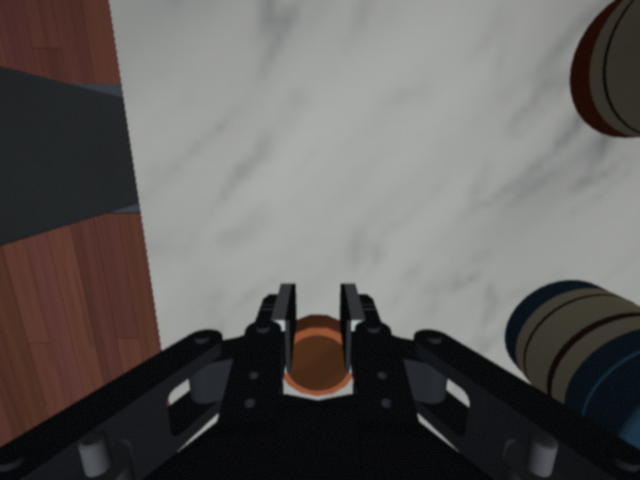

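```bash
python3 -m jog '[{"x":0.6,"y":5,"z":0,"rx":0,"ry":0,"rz":0,"grip":0.76},{"x":0.7,"y":5,"z":0,"rx":0,"ry":0,"rz":0,"grip":0.76},{"x":0.6,"y":5,"z":0,"rx":0,"ry":0,"rz":0,"grip":0.76},{"x":0.7,"y":5,"z":0,"rx":0,"ry":0,"rz":0,"grip":0.76},{"x":0.6,"y":5,"z":0,"rx":0,"ry":0,"rz":0,"grip":0.76},{"x":0.7,"y":5,"z":0,"rx":0,"ry":0,"rz":0,"grip":0.76},{"x":0.6,"y":5,"z":0,"rx":0,"ry":0,"rz":0,"grip":0.76},{"x":0.7,"y":5,"z":0,"rx":0,"ry":0,"rz":0,"grip":0.76}]' && python3 -m jog '[{"x":0.7,"y":5,"z":0,"rx":0,"ry":0,"rz":0,"grip":0.76},{"x":0.7,"y":5,"z":0,"rx":0,"ry":0,"rz":0,"grip":0.76},{"x":0.6,"y":5,"z":0,"rx":0,"ry":0,"rz":0,"grip":0.76},{"x":0.7,"y":5,"z":0,"rx":0,"ry":0,"rz":0,"grip":0.76},{"x":0.6,"y":5,"z":0,"rx":0,"ry":0,"rz":0,"grip":0.76},{"x":0.7,"y":5,"z":0,"rx":0,"ry":0,"rz":0,"grip":0.76},{"x":0.6,"y":5,"z":0,"rx":0,"ry":0,"rz":0,"grip":0.76},{"x":0.7,"y":5,"z":0,"rx":0,"ry":0,"rz":0,"grip":0.76}]' && python3 -m jog '[{"x":0.7,"y":5,"z":0,"rx":0,"ry":0,"rz":0,"grip":0.76},{"x":0.7,"y":5,"z":0,"rx":0,"ry":0,"rz":0,"grip":0.76},{"x":0.6,"y":5,"z":0,"rx":0,"ry":0,"rz":0,"grip":0.76},{"x":0.7,"y":4,"z":0,"rx":0,"ry":0,"rz":0,"grip":0.76},{"x":0.5,"y":3,"z":0,"rx":0,"ry":0,"rz":0,"grip":0.76},{"x":0.3,"y":2,"z":0,"rx":0,"ry":0,"rz":0,"grip":0.76},{"x":0.2,"y":1,"z":0,"rx":0,"ry":0,"rz":0,"grip":0.76},{"x":0,"y":0,"z":0,"rx":0,"ry":0,"rz":0,"grip":0.76}]' && python3 - <<'E'
from h import *
s=get_state();print(s['eef_pos'])
for n in ['scene','wrist','top']: snap(n,n+'8.png')
E
```

```text
time: 12.68
eef_pos: [0.5442, -0.0985, 0.1777]
tcp_rot: [1.0, -0.0, -0.0, -0.0]
contact_force: [0.5, -1.0, 0.3]
opening: 0.238
time: 13.35
eef_pos: [0.5494, -0.1384, 0.1777]
tcp_rot: [1.0, -0.0, -0.0, -0.0]
contact_force: [-0.2, -0.0, -0.4]
opening: 0.245
time: 14.02
eef_pos: [0.5531, -0.163, 0.1777]
tcp_rot: [1.0, -0.0, 0.0, 0.0]
contact_force: [0.4, 0.2, -0.9]
opening: 0.235
[ 0.55312607 -0.16303683  0.17774726]
```

View pics/wrist8.png

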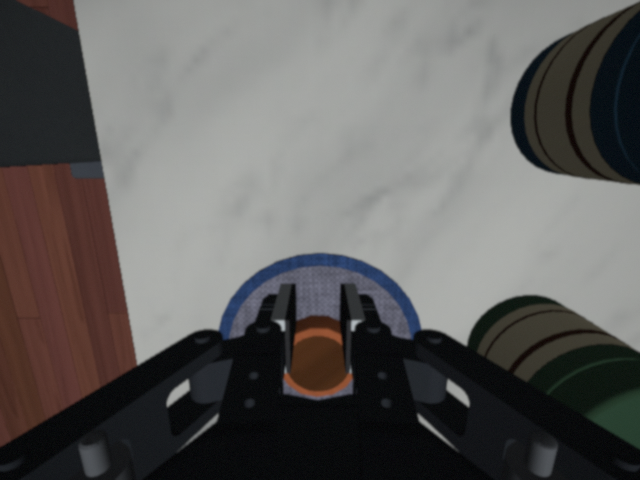

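The pod sits between the fingertips with the mat rim around it; the rim's rear edge is at row 254. I'll back away from the pod and raise the hand.

```bash
python3 - <<'E'
from h import *
W=load('wrist8.png');print('mat rear',ray(W,321,254,.001),'pod rear',ray(W,319,317,.005))
E
python3 -m jog '[{"x":0,"y":-3,"z":0,"rx":0,"ry":0,"rz":0,"grip":0.76},{"x":0,"y":-6,"z":0,"rx":0,"ry":0,"rz":0,"grip":0.76},{"x":0,"y":-8,"z":0,"rx":0,"ry":0,"rz":0,"grip":0.76},{"x":0,"y":-8,"z":-5,"rx":0,"ry":0,"rz":0,"grip":0.76},{"x":0,"y":-10,"z":-20,"rx":0,"ry":0,"rz":0,"grip":0.76},{"x":0,"y":-15,"z":-30,"rx":0,"ry":0,"rz":0,"grip":0.76},{"x":0,"y":-25,"z":-30,"rx":0,"ry":0,"rz":0,"grip":0.76},{"x":0,"y":-30,"z":-20,"rx":0,"ry":0,"rz":0,"grip":0.76}]' && python3 -m jog '[{"x":-10,"y":-35,"z":0,"rx":0,"ry":0,"rz":0,"grip":0.76},{"x":-10,"y":-35,"z":0,"rx":0,"ry":0,"rz":0,"grip":0.76},{"x":-10,"y":-20,"z":0,"rx":0,"ry":0,"rz":0,"grip":0.76},{"x":0,"y":0,"z":0,"rx":0,"ry":0,"rz":0,"grip":0.76},{"x":0,"y":0,"z":0,"rx":0,"ry":0,"rz":0,"grip":0.76},{"x":0,"y":0,"z":0,"rx":0,"ry":0,"rz":0,"grip":0.76}]'; python3 - <<'E'
from h import *
for n in ['scene','wrist','top']: snap(n,n+'9.png')
s=cv2.imread('pics/scene9.png')
cv2.imwrite('pics/z9.png',cv2.resize(s[160:280,290:450],None,fx=5,fy=5,interpolation=cv2.INTER_CUBIC))
s=cv2.imread('pics/top9.png')
cv2.imwrite('pics/z9t.png',cv2.resize(s[210:310,320:440],None,fx=6,fy=6,interpolation=cv2.INTER_CUBIC))
E
```

```text
mat rear [ 0.55435119 -0.14045307  0.001     ] pod rear [ 0.55346747 -0.17065149  0.005     ]
time: 14.83
eef_pos: [0.5536, -0.0572, 0.2861]
tcp_rot: [1.0, -0.001, 0.002, 0.001]
contact_force: [1.3, -0.1, -0.6]
opening: 0.234
time: 15.33
eef_pos: [0.5233, 0.0323, 0.2831]
tcp_rot: [1.0, 0.0, 0.0, 0.0]
contact_force: [0.7, 0.2, -0.3]
opening: 0.243
```

View pics/z9.png

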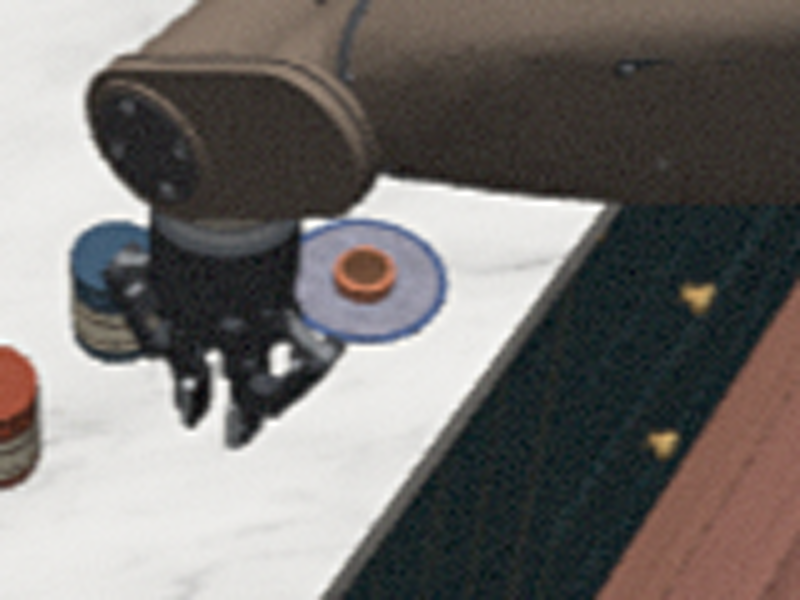

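View pics/z9t.png

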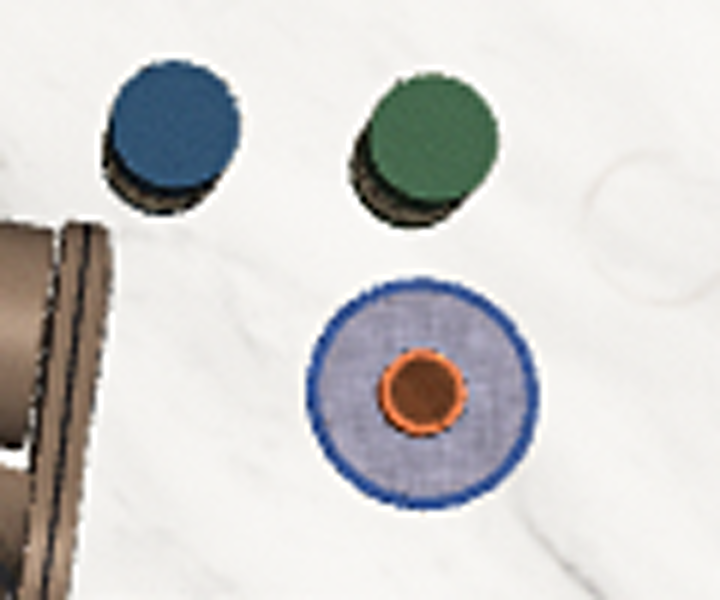

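View pics/scene9.png

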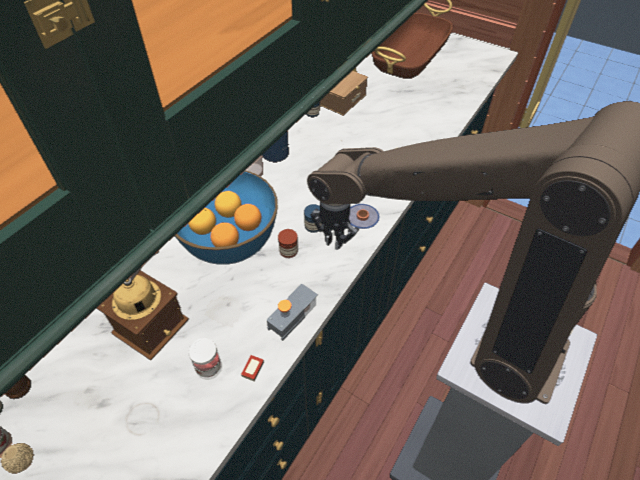

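View pics/top9.png

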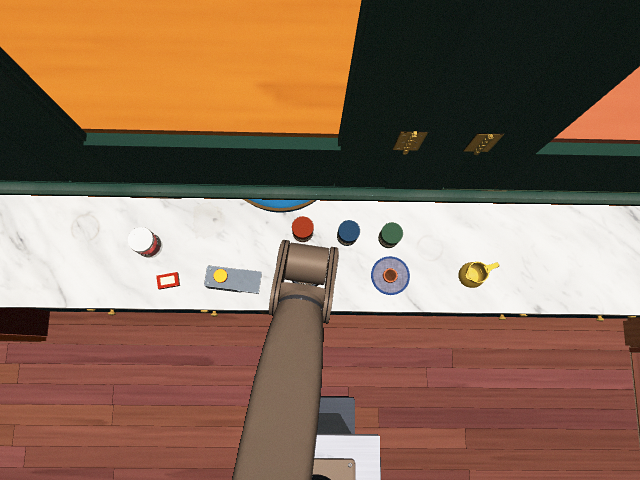

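The pod is centred on the mat, at (422,393) in the top crop inside a ring centred on (422,393). The tins, jug, jar and matchbox are at their starting pixels. The plunger is up and the hand is clear.

```bash
python3 - <<'E'
import cv2,numpy as np
a=cv2.imread('pics/top0.png').astype(int);b=cv2.imread('pics/top9.png').astype(int)
d=abs(a-b).max(2)
for n,(x0,x1,y0,y1) in dict(jar=(125,162,222,262),box=(154,184,268,292),disp=(200,266,258,298),blue=(334,362,215,248),green=(376,406,218,250),jug=(455,502,258,290)).items(): print(n,(d[y0:y1,x0:x1]>50).sum())
from plant import sign_off
print(sign_off())
E
```

```text
jar 0
box 0
disp 0
blue 7
green 1
jug 0
the job is handed in; nothing more can be done
None
```

I pressed the plunger fully down once and let it come back up, and one pod came out. I then pushed that pod along the worktop onto the felt mat with both fingertips behind it, held slightly apart and not pinching. The hand was backed off and raised before I handed the job in at about 15.5 s.

**Press:** the plunger met its stop with the fingertips at 62 mm, and the force rose briefly to about 21 N. Afterwards the cap was back up, and only one pod was seen outside the dispenser.

**Pod position:** in the last top view the pod is concentric with the mat to within about 1–2 mm, well inside the roughly 33 mm allowed. The wrist view taken before the hand backed off agreed.

**Everything else:** comparing the first and last top views, the jar, matchbox, dispenser and jug showed no changed pixels. The blue tin showed 7 and the green tin 1, which looks like edge noise. The red tin was only checked by eye and was at the same place.

No check failed or disagreed. My first move command was refused because the rows left out some values, and nothing moved.

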